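# Take the hot lid off the night-shift stew pot with a lid lifter

### The arm

A 6-joint arm with a two-finger parallel gripper is mounted at the origin on the work surface. World frame = base frame: x ahead of the robot, y to its left, z up, the work surface at z = 0. Lengths are in m, angles in degrees, forces in N, time in s.
With the tool pointing down it reaches from about 0.275 to 0.85 m from the base axis. Payload 5.2 kg.
Tool frame: the origin (TCP) lies on the centre line of the jaws, within the pads' length; the fingertips stand 11 mm ahead of it and the grasp point (between the pads) lies 8 mm behind it; z points along the fingers, y is the line along which they close (so a half turn about z gives the same grasp; the last joint's range is limited). The gripper opens to 85 mm and grips with 20 to 120 N. Pads are 22 mm wide; open, the fingers measure 114 mm over their backs; the gripper's body (76 mm by 85 mm) begins 54 mm behind the grasp point. The pads swing forward as they close: fully open they stand 13 mm farther back than shut.
Start: joints at [-75.905, 14.817, 87.949, -0, 77.235, -11.62], TCP at [0.239, -0.496, 0.212] pointing down, gripper open.
Joint ranges: [-179.93, 179.93], [-52.35, 119.4], [10.71, 147.94], [-69.91, 249.91], [12.55, 155.21], [-178.61, 178.61]. Speed limits (degrees/s): [147.25, 147.25, 180, 180, 180, 180].

### API

Orientations are given as a 3x3 rotation matrix whose columns are the frame's x, y, z axes.
In Python, from bench import bot gives the robot as it stands. The module is installed in compiled form; this text tells all that it offers.
- The arm moves only by the tool apply_moves, never from a script. Its argument "deltas" is a list that holds one entry, the list of rows, each a list of 7 numbers: the turn, a rotation vector about the world's x, y, z in rad, then the shift along the world's x, y, z in m, then the closure in counts, from 0 (fully open) to 255 (shut). A call has 1 to 10 rows; each row is the pose to reach, as a shift and turn from the pose commanded when the call began; what a row does not reach only later rows make up. A row lasts 1/12 s, in which the tool goes at most 41.7 mm and 7.16 degrees, less where a joint would pass 70% of its speed; a pose out of reach is approached as far as the arm can. A call with a gripper value outside its range is refused whole. The fingers move at their own pace and stop on an object; "force" is the grip in N (left out, the last holds). Time passes only in rows, so rows that repeat a pose let the fingers close. It gives the time, the measured TCP pose, the force, the opening and the grip force at its end, in the units of the state.
- bot.state(): the state, without advancing time (a new reading comes with each control period).
- bot.snapshot(name): name is "side" or "top" or "wrist"; returns a dict with "image" (400x640x3 uint8, red, green, blue), "depth" (400x640 float32, m along the optical axis (not along the pixel's ray), 0 where there is no reading), "fx", "fy", "cx", "cy" (pixels), "position" and "attitude" of the camera in the world. Camera axes: x right, y down, z forward; pixel columns grow to the right and rows downward; lengths in m; the calibration is good to about 2 mm. A picture is of the moment at which its call begins.
- bot.hand_in(): hands the job in; it is judged then, once.
The state is a dict: "time": time; "joint_positions": joint angles; "joint_velocities": joint speeds; "tau": joint torques, N m; "tool_pos": TCP position; "orientation": TCP orientation; "contact_force": force on the tool from outside, world axes, zero at the start; "torque": the same for the moment, N m; "width": finger opening in m; "finger_force": force on a finger pad.
Only numpy, scipy, OpenCV 4.12 (cv2) and the standard library are available. Lean on these libraries where they do the work, as an engineer would, in place of code of your own. Each camera call takes 0.05 s, during which the arm holds its last target. There are 200 camera calls.

### The job

Supper on the duty desk is ready: use the hooked lid lifter to lift the hot lid well clear of the red stew pot by its folded-down wire loop, hanging level, set it gently down flat on the middle of the round cork trivet, then put the lifter back in its stand. The dial thermometer makes one side of the lid heavier by an amount you do not know, so feel out where on the loop it hangs level. Never touch the hot pot or lid with the gripper or arm, do not shift the pot, and leave the other things on the desk alone.

Things in the scene. Friction and masses are not known exactly. Their poses are not given: they have to be found in the camera images.
- lid: Flat round red lid, 168 mm across, 0.3 to 0.55 kg in all. Origin: centre of the underside of its steel plug (140 mm across, 10 mm deep), which sits in the pot's mouth with 7 mm play all round. The flange lies above it; its flat top is 15 mm above the origin. Z up. The wire loop is folded towards lid -x; the dial is on the +y side.
- loop_hinge (a point): Middle of the loop's hinge line, 12 mm above the lid's flat top, axes as the lid's. The square loop (6 mm round wire) is hinged at y = -32 and +32 mm; its straight cross-bar runs along lid y, 57 mm long, 40 mm from the hinge. It starts 13 to 40 degrees up from lid -x (not measured: feel for it), swings over the top at a push of about 0.1 N across it (pushed endways while low it jams) and stays where left.
- dial_face (a point): Top centre of the steel dial thermometer on the lid, 60 mm from the lid's centre along +y, 40 mm across, 14 mm high. Weighs 30 to 160 g, which puts the lid's balance point an unknown 4 to 21 mm from the lid's centre towards +y. Hung from the bar beside that point, the lid tilts about 0.02 rad per mm, heavy side down.
- pot: Red stew pot, 160 mm across, 75 mm high, 1.5 kg, loose on a white hotplate 210 mm square and 45 mm high; steel handles on its -y and +y sides reach 105 mm from the middle. Origin: centre of its underside, Z up. With the lid seated, the lid's origin is 65 mm above the pot's.
- lifter: Lid lifter, 0.13 kg: wooden T handle, 22 mm along x, 110 mm along y, 24 mm high; origin at the handle's centre. A 6 mm steel rod goes down from its middle, cranks back to x = -12 mm at 46 mm below the origin, and runs down as a straight shank to the hook. It hangs in its stand at the start, x and y along the stand's. Hold it across x by the middle of the handle.
- hook (a point): Where a bar caught in the lifter's hook lies (bar centre), 87 mm straight below the handle's centre. The hook opens upwards and points to lifter +x: flat saddle 3 mm below this point, lowest face 9 mm below it; the shank's face is 9 mm behind (-x), the tip ends 15 mm ahead (+x) and its top is 2 mm above this point.
- stand: Dark steel lifter stand, fixed: base plate 100 mm (x) by 125 mm (y), two upright plates (8 mm thick) at y = -42 and +42 mm, each with a notch on top, 30 mm wide at the bottom and flaring upwards, walls up to 128 mm above the desk. Origin: centre of the underside. The handle lies along stand y across both notches with the rod hanging between the plates.
- cradle (a point): Where the centre of the lifter's handle lies when it is in the stand: on the stand's centre line, 120 mm above its underside.
- trivet: Round cork trivet, fixed, 200 mm across, 12 mm thick. Origin: centre of its underside; the lid's origin is 12 mm above it when the lid lies on it.
- mug: Bystander: white and blue insulated mug, 78 mm across, 150 mm high, handle to its +y. Origin: centre of the underside.
- bowl: Bystander: blue china bowl, 116 mm across, 55 mm high. Origin: centre of the underside.
- jar: Bystander: amber jar with a red cap, 52 mm across, 90 mm high. Origin: centre of the underside.
- remote: Bystander: black remote control, 44 x 165 x 19 mm, long along its y. Origin: centre of the underside.
- spoon: Bystander: spoon lying flat, 170 mm long along its x. Origin: near the middle of its underside.
- stapler: Bystander: small blue and grey stapler, 30 x 60 x 31 mm. Origin: centre of the underside.
There are look-alikes about, which are no part of the job. There is more than one size of the lifter; the one meant has the size given above.

How it is judged:
By the outcome, as a careful person would: the job done as asked, in the order asked, and still so for the second after the job is handed in, with the robot touching nothing.
It also fails if it takes over 72 s, if anything falls off the work surface, if the arm or the gripper's body presses on something with over 40 N, if the wrist force passes 120 N, or if a joint passes its speed limit or range.

## Working session

There is one attempt and no reset: what is moved stays moved. The work goes in short steps, Python scripts to look and compute and a tool call to move; the robot and the scene stay as the last step left them, time stands still between calls to the robot, and variables do not carry over. Pictures are saved under pics/ and viewed, at most 10 in all, crops included, and the job is handed in when it is done.

Besides the shell and the picture viewer there is one more tool, called by a JSON object that holds its "op" and its "data". apply_moves: Moves the arm, as the interface text tells. Its arguments: {"type":"object","properties":{"deltas":{"type":"array","items":{"type":"array","items":{"type":"array","items":{"type":"number"}}}},"force":{"type":"number"}},"required":["deltas"]}

```bash
mkdir -p pics; cat > h.py <<'E'
import numpy as np, cv2, pickle
from bench import bot
def snap(n,save=None):
    s=bot.snapshot(n)
    if save: cv2.imwrite('pics/'+save,cv2.cvtColor(s['image'],cv2.COLOR_RGB2BGR))
    return s
def pts(s):
    h,w=s['depth'].shape; u,v=np.meshgrid(np.arange(w),np.arange(h)); d=s['depth']
    P=np.stack([(u-s['cx'])/s['fx']*d,(v-s['cy'])/s['fy']*d,d],-1)
    return P@np.array(s['attitude']).T+np.array(s['position'])
def ray(s,u,v,z):
    r=np.array(s['attitude'])@np.array([(u-s['cx'])/s['fx'],(v-s['cy'])/s['fy'],1]); p=np.array(s['position'])
    return p+r*(z-p[2])/r[2]
def st():
    s=bot.state(); f=lambda a:np.round(a,4).tolist()
    print(round(s['time'],2),'tcp',f(s['tool_pos']),'F',f(s['contact_force']),'T',f(s['torque']),'w',s['width'],s['finger_force'],'j',f(s['joint_positions']))
    print(f(s['orientation']))
E
python3 - <<'E'
from h import *
a=snap('top','top.png'); b=snap('side','side.png'); 
pickle.dump((a,b),open('s0.pkl','wb'))
for s in(a,b): print(s['position'],np.round(s['attitude'],3).tolist(),s['fx'])
st()
E
```

```text
[ 0.15091146 -0.02616524  1.61065452] [[0.063, -0.973, 0.223], [-0.998, -0.062, 0.011], [0.003, -0.223, -0.975]] 506.64643768600155
[0.00708529 0.9734238  1.0477163 ] [[-0.908, -0.256, 0.33], [-0.418, 0.59, -0.691], [-0.018, -0.765, -0.643]] 475.6524839621701
0.1 tcp [0.2385, -0.495, 0.2108] F [0.0419, 0.6238, -0.3716] T [-0.0294, -0.0156, 0.027] w 0.0854215528750753 0.0 j [-75.9051, 14.8551, 88.0071, -0.0004, 77.2366, -11.6214]
[[0.901, 0.4339, -0.0004], [0.4339, -0.901, 0.0017], [0.0003, -0.0017, -1.0]]
```

View pics/top.png

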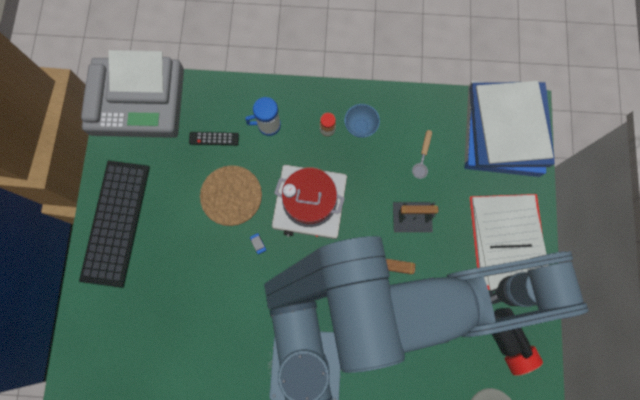

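View pics/side.png

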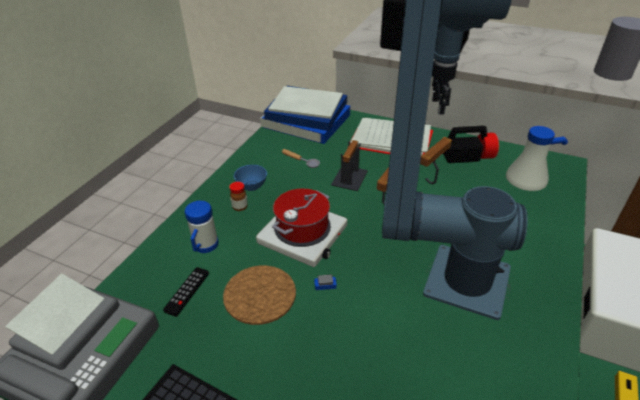

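The top view shows the pot and lid at (309,197) with the dial at (289,190), the trivet at (231,195), a stand with a lifter at (418,213), and a second wooden-handled lifter at (400,267), partly hidden by the arm. In the side view the two lifters are at (350,155) and (430,160). I'll measure both handles.

```bash
python3 - <<'E'
from h import *
a,b=pickle.load(open('s0.pkl','rb'))
for n,s in(('top',a),('side',b)):
    P=pts(s); hsv=cv2.cvtColor(s['image'],cv2.COLOR_RGB2HSV); H,S,V=hsv[...,0],hsv[...,1],hsv[...,2]
    for c,m in(('wood',(H>5)&(H<18)&(S>110)&(V>60)),('red',((H<4)|(H>175))&(S>150)&(V>70)),('dark',(V<75)&(S<90)),('white',(V>150)&(S<40))):
        m=m&(P[...,2]>(-.01))&(np.abs(P[...,1])<.75)&(P[...,0]>0.1)&(P[...,0]<.95)
        k,l,t,ce=cv2.connectedComponentsWithStats(m.astype(np.uint8))
        for i in range(1,k):
            if t[i,4]<40: continue
            q=P[l==i]; 
            z=np.percentile(q[:,2],90); q2=q[np.abs(q[:,2]-z)<.012]
            r=cv2.minAreaRect(q2[:,:2].astype(np.float32)*1000)
            print(n,c,t[i].tolist(),ce[i].round(),'z',q[:,2].min().round(3),z.round(3),'rect',np.round(r[0],1),np.round(r[1],1),round(r[2],1),'med',np.median(q2,0).round(3))
# dense crops
c1=cv2.resize(a['image'][160:290,270:450],None,fx=4,fy=4,interpolation=cv2.INTER_CUBIC)
cv2.imwrite('pics/c1.png',cv2.cvtColor(c1,cv2.COLOR_RGB2BGR))
c2=cv2.resize(b['image'][125:275,240:470],None,fx=3.4,fy=3.4,interpolation=cv2.INTER_CUBIC)
cv2.imwrite('pics/c2.png',cv2.cvtColor(c2,cv2.COLOR_RGB2BGR))
E
```

```text
top wood [401, 206, 37, 8, 247] [419. 209.] z 0.109 0.137 rect [ 477.4 -308.9] [ 19.4 108. ] 3.8 med [ 0.476 -0.308  0.133]
top wood [387, 260, 28, 13, 255] [400. 266.] z 0.138 0.158 rect [ 301.4 -253.4] [79.8 27.6] 85.5 med [ 0.302 -0.253  0.154]
top red [321, 113, 14, 15, 154] [328. 120.] z 0.077 0.095 rect [758.1 -18.8] [44.6 41.6] 3.7 med [ 0.759 -0.019  0.09 ]
top red [283, 169, 53, 52, 1788] [311. 194.] z 0.114 0.13 rect [502.8  22.6] [158.4 158.5] 48.6 med [0.504 0.017 0.126]
top dark [90, 67, 93, 70, 557] [152. 121.] z 0.009 0.053 rect [744.4 557.8] [175.3 361.4] 42.9 med [0.708 0.484 0.049]
top dark [189, 132, 50, 14, 366] [213. 139.] z -0.001 0.024 rect [699.1 356.1] [ 41.7 165.1] 2.4 med [0.697 0.36  0.019]
top dark [80, 161, 70, 126, 5084] [114. 224.] z -0.002 0.027 rect [399.  638.5] [141.7 396.7] 85.8 med [0.388 0.638 0.021]
top dark [396, 205, 39, 19, 227] [413. 217.] z 0.0 0.097 rect [ 464.2 -309.8] [10.8 88.7] 4.1 med [ 0.463 -0.312  0.098]
top dark [267, 267, 68, 49, 798] [297. 293.] z -0.004 0.698 rect [208.1 -16.7] [42.  14.9] 34.1 med [ 0.221 -0.013  0.698]
top d
[... 3906 characters left out ...]
]
side white [269, 86, 73, 30, 1475] [306. 101.] z 0.09 0.104 rect [ 793.6 -607. ] [266.3 213.1] 10.3 med [ 0.788 -0.603  0.101]
side white [352, 118, 41, 32, 921] [374. 132.] z 0.001 0.028 rect [ 486.  -610.2] [154.2 212.8] 6.4 med [ 0.485 -0.601  0.024]
side white [422, 125, 9, 26, 125] [426. 137.] z 0.019 0.028 rect [ 289.1 -647.9] [ 20.2 204.9] 10.5 med [ 0.29  -0.643  0.025]
side white [285, 210, 12, 8, 69] [291. 214.] z 0.137 0.143 rect [507.9  84.2] [33.5 31.4] 66.7 med [0.509 0.084 0.141]
side white [257, 213, 90, 48, 1034] [303. 239.] z 0.032 0.043 rect [504.8  26.1] [210.6 208.3] 84.7 med [0.447 0.096 0.04 ]
side white [5, 274, 99, 80, 3879] [ 55. 313.] z 0.098 0.142 rect [903.7 604.8] [ 61.3 172.4] 0.1 med [0.908 0.612 0.139]
  return _methods._mean(a, axis=axis, dtype=dtype,
  ret = um.true_divide(
```

View pics/c2.png

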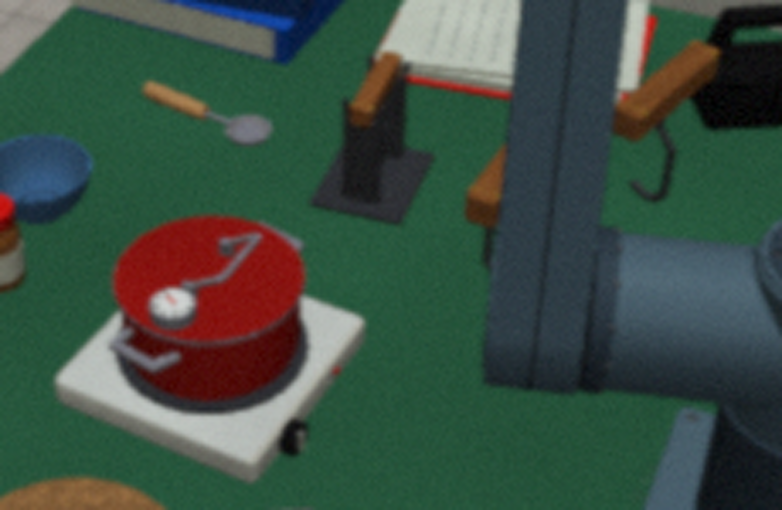

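View pics/c1.png

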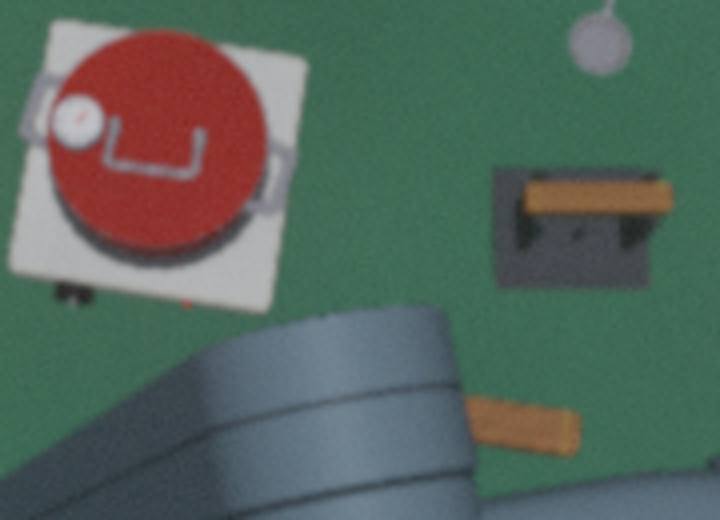

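Three wooden handles fit the "lifter" description:
- **Top (419,209), side (350,151):** handle 108 x about 20 mm, top at z = 0.133, lying across the dark stand. This matches the given 110 x 22 mm and a cradle height of 120 mm.
- **Top (400,267), side (383,181):** about 28 mm wide, top at 0.154, not in this stand.
- **Side (435,151):** about 32 x 160 mm, top at 0.154.

The first is the right one, and crop c1 shows it at (598,197) on the stand. The loop's bar is on the world -x side of the lid, at crop (150,170), and the dial is at +y. I'll go above the stand.

{"op": "apply_moves", "data": {"deltas": [[[0,0,0.119,0.01,0.008,0.03,0],[0,0,0.238,0.035,0.025,0.05,0],[0,0,0.357,0.06,0.045,0.06,0],[0,0,0.476,0.09,0.07,0.06,0],[0,0,0.595,0.12,0.095,0.06,0],[0,0,0.714,0.15,0.12,0.06,0],[0,0,0.833,0.18,0.14,0.06,0],[0,0,0.952,0.205,0.16,0.06,0],[0,0,1.071,0.225,0.178,0.06,0],[0,0,1.19,0.238,0.189,0.06,0]]]}}

```text
time: 0.93
tool_pos: [0.4784, -0.304, 0.2711]
orientation: [[-0.076, 0.997, -0.0], [0.997, 0.076, 0.001], [0.001, -0.0, -1.0]]
contact_force: [-0.3, -0.9, 0.4]
width: 0.0853
finger_force: 0.0
```

```bash
python3 - <<'E'
from h import *
st(); s=snap('wrist','w1.png'); a=snap('top'); b=snap('side'); pickle.dump((s,a,b),open('s1.pkl','wb'))
print(s['position'],np.round(s['attitude'],3).tolist(),s['fx'])
for n,q in(('w',s),('t',a),('s',b)):
    P=pts(q); hsv=cv2.cvtColor(q['image'],cv2.COLOR_RGB2HSV); H,S,V=hsv[...,0],hsv[...,1],hsv[...,2]
    m=(H>4)&(H<18)&(S>110)&(V>50)&(P[...,2]>.1)&(P[...,2]<.17)&(P[...,0]>.1)
    k,l,t,ce=cv2.connectedComponentsWithStats(m.astype(np.uint8))
    for i in range(1,k):
        if t[i,4]<40: continue
        p=P[l==i]; p=p[np.abs(p[:,2]-np.percentile(p[:,2],80))<.008]; r=cv2.minAreaRect(p[:,:2].astype(np.float32)*1000); print(n,ce[i].round(),t[i,4],np.round(r[0],1),np.round(r[1],1),round(r[2],1),'z',np.median(p[:,2]))
E
```

```text
0.93 tcp [0.4784, -0.304, 0.2711] F [-0.3017, -0.9059, 0.3511] T [-0.0099, 0.0441, 0.0169] w 0.08533746773451234 0.0 j [-43.7376, 14.7835, 79.7162, 0.0533, 85.5642, -48.1045]
[[-0.0761, 0.9971, -0.0002], [0.9971, 0.0761, 0.0014], [0.0015, -0.0001, -1.0]]
[ 0.47174504 -0.22953496  0.43336868] [[0.997, 0.072, 0.021], [0.075, -0.953, -0.294], [-0.001, 0.294, -0.956]] 287.62638833867743
w [147.  76.] 6874 [ 306.  -218.7] [131.8  31.3] 84.6 z 0.15282760651103394
w [166.   3.] 66 [ 327.2 -150.2] [5.7 1.9] 82.1 z 0.14027025549725478
w [321. 138.] 144 [ 474.1 -259.5] [19.8  7. ] 4.8 z 0.1310954796698039
w [320. 187.] 1668 [ 477.4 -314.4] [21.5 99.3] 3.7 z 0.1315369182712484
w [146. 159.] 290 [ 299.6 -290.7] [ 9.9 29.5] 86.7 z 0.15262948424782108
w [ 74. 241.] 5321 [ 206.1 -397.2] [156.7  31.7] 73.5 z 0.15278932259412784
t [  7. 100.] 484 [762.6 985.5] [ 12.  167.2] 85.4 z 0.14924030024188184
t [422. 208.] 80 [ 477.6 -316. ] [19.4 45.5] 3.1 z 0.13240718973462207
t [404. 267.] 177 [ 300.2 -264.9] [56.9 26.9] 85.1 z 0.15363959921232184
t [449. 304.] 541 [ 205.  -395.4] [154.   27.7] 72.7 z 0.15438836134726341
s [443. 145.] 173 [ 195. -421.] [97.2 27.3] 74.7 z 0.15343661619675697
s [350. 151.] 158 [ 476.3 -302.4] [ 23.1 108.9] 4.0 z 0.13195009292294102
```

View pics/w1.png

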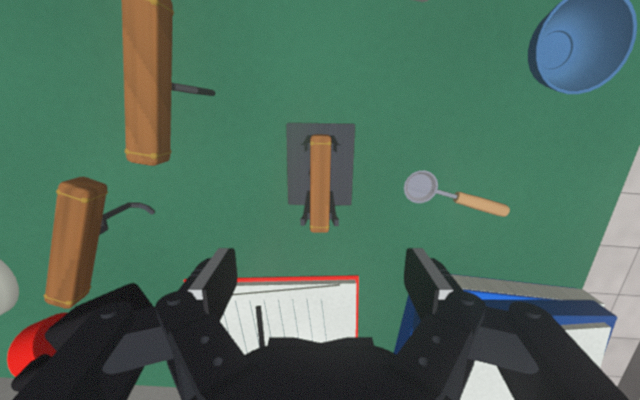

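The wrist view shows the stand's slim-handled lifter at (320,185). Two thicker lifters hang free at (147,80) and (75,240), as look-alikes. Next I'll check which way our hook points, using the small rod mark seen in the first top image.

```bash
python3 - <<'E'
from h import *
a,b=pickle.load(open('s0.pkl','rb')); w=pickle.load(open('s1.pkl','rb'))[0]
c,s_=np.cos(np.radians(4)),np.sin(np.radians(4))
def loc(P): d=P-np.array([.477,-.307,0]); return np.stack([d[...,0]*c+d[...,1]*s_,-d[...,0]*s_+d[...,1]*c,d[...,2]],-1)
for n,q in(('top',a),('side',b),('wrist',w)):
    L=loc(pts(q)); m=(np.abs(L[...,1])<.030)&(np.abs(L[...,0])<.05)&(L[...,2]>.012)&(L[...,2]<.105)
    v,u=np.where(m); print(n,[(int(x),int(y),(L[y,x]*1000).astype(int).tolist()) for y,x in zip(v,u)][:40])
q=a; v0,u0=216,411
L=loc(pts(q)); print((L[214:223,411:419]*1000).astype(int)[...,0]); print((L[214:223,411:419]*1000).astype(int)[...,2]); print(q['image'][214:223,411:419].mean(-1).astype(int))
E
```

```text
top [(411, 202, [47, 0, 13]), (414, 202, [47, -10, 12]), (415, 202, [47, -13, 13]), (419, 202, [47, -26, 12]), (407, 203, [44, 12, 14]), (408, 204, [41, 9, 13]), (419, 204, [40, -25, 15]), (407, 214, [7, 14, 14]), (408, 214, [7, 11, 16]), (413, 214, [5, -3, 23]), (414, 214, [4, -4, 32]), (416, 214, [-5, -1, 82]), (417, 214, [-6, -3, 84]), (419, 214, [7, -24, 13]), (410, 215, [4, 4, 12]), (411, 215, [4, 1, 12]), (413, 215, [0, 0, 34]), (414, 215, [1, -4, 32]), (416, 215, [-7, -2, 76]), (417, 215, [-8, -4, 82]), (413, 216, [-1, -1, 30]), (414, 216, [0, -5, 26]), (415, 216, [-10, 0, 75]), (416, 216, [-11, -1, 78]), (417, 216, [-11, -4, 81]), (413, 217, [-5, 0, 34]), (414, 217, [-9, 0, 53]), (415, 217, [-12, 0, 67]), (416, 217, [-13, -2, 72]), (411, 218, [-4, 1, 12]), (413, 218, [-9, 0, 37]), (414, 218, [-11, 0, 49]), (415, 218, [-11, -3, 49]), (408, 219, [-7, 11, 12]), (414, 219, [-13, -2, 41]), (403, 220, [-11, 27, 13]), (404, 220, [-11, 24, 12]), (414, 220, [-11, -7, 14]), (405, 221, [-14, 21, 12]), (407, 221, [-14, 15, 14])]
side [(353, 161, [-9, -4, 77]), (353, 162, [-9, -4, 73]), (
[... 1607 characters left out ...]
-13  -13  -15  -15  -14]
 [ -17  -16  -18  -16  -16  -17  -17  -17]]
[[   4    3   23   32    6   82   84    7]
 [  12    7   34   32    9   76   82    3]
 [   8    5   30   26   75   78   81    9]
 [   7 1610   34   53   67   72    8    5]
 [  12    9   37   49   49    9   10    6]
 [   5    6    7   41   10    7    8    8]
 [   3    7    3   14    8   11    5   10]
 [  10    8   10    8    4   15   14    9]
 [   8    5   18    4    4    9    8   11]]
[[68 66 66 67 65 65 72 66]
 [71 72 70 71 67 67 71 69]
 [72 70 71 69 65 66 72 74]
 [75 71 67 55 59 66 70 67]
 [72 67 58 55 56 64 70 71]
 [76 72 59 56 66 70 76 75]
 [74 70 67 69 69 75 76 75]
 [74 71 73 74 75 72 72 74]
 [77 77 73 73 75 75 72 71]]
```

{"op": "apply_moves", "data": {"deltas": [[[0,0,0,0,0,-0.035,0],[0,0,0,0,0,-0.07,0],[0,0,0,0,0,-0.105,0],[0,0,0,0,0,-0.135,0],[0,0,0,0,0,-0.152,0],[0,0,0,0,0,-0.158,0],[0,0,0,0,0,-0.158,0],[0,0,0,0,0,-0.158,255],[0,0,0,0,0,-0.158,255],[0,0,0,0,0,-0.158,255]]], "force": 60}}

```text
time: 1.92
tool_pos: [0.4774, -0.3076, 0.1154]
orientation: [[-0.067, 0.998, 0.002], [0.998, 0.067, -0.002], [-0.003, 0.002, -1.0]]
contact_force: [-0.2, -0.3, -0.4]
width: 0.0518
finger_force: 0.0
```

{"op": "apply_moves", "data": {"deltas": [[[0,0,0,0,0,0,255],[0,0,0,0,0,0,255],[0,0,0,0,0,0,255],[0,0,0,0,0,0,255]]]}}

```text
time: 2.25
tool_pos: [0.4768, -0.3066, 0.1139]
orientation: [[-0.068, 0.998, 0.0], [0.998, 0.068, -0.0], [-0.0, 0.0, -1.0]]
contact_force: [0.0, -0.2, -0.0]
width: 0.0009
finger_force: 0.0
```

```bash
python3 - <<'E'
from h import *
st()
a,b=pickle.load(open('s0.pkl','rb'))
# lid plane fit, centre, dial, bar
for n,q in(('top',a),('side',b)):
    P=pts(q); hsv=cv2.cvtColor(q['image'],cv2.COLOR_RGB2HSV); H,S,V=hsv[...,0],hsv[...,1],hsv[...,2]
    m=((H<6)|(H>174))&(S>120)&(np.hypot(P[...,0]-.503,P[...,1]-.024)<.095)&(P[...,2]>.118)&(P[...,2]<.132)
    p=P[m]; A=np.c_[p[:,:2]-[.503,.024],np.ones(len(p))]; print(n,'plane',np.linalg.lstsq(A,p[:,2],rcond=None)[0].round(4),len(p))
    print(' circle',cv2.minEnclosingCircle(p[:,:2].astype(np.float32)), 'mean',p[:,:2].mean(0))
    # grey wire
    m=(S<90)&(np.hypot(P[...,0]-.503,P[...,1]-.024)<.07)&(P[...,2]>.128)&(P[...,1]<.06)
    v,u=np.where(m); print([(int(x),int(y),(P[y,x]*1000).astype(int).tolist()) for y,x in zip(v,u)])
    m=(S<60)&(V>120)&(np.hypot(P[...,0]-.509,P[...,1]-.083)<.03)&(P[...,2]>.135)
    print('dial',np.median(P[m],0),cv2.minAreaRect(P[m][:,:2].astype(np.float32)))
    m=(H>5)&(H<20)&(S>60)&(np.hypot(P[...,0]-.51,P[...,1]-.285)<.13)&(P[...,2]>.006)&(P[...,2]<.02)
    print('trivet',cv2.minEnclosingCircle(P[m][:,:2].astype(np.float32)),cv2.minAreaRect(P[m][:,:2].astype(np.float32)),np.median(P[m],0),len(P[m]))
E
```

```text
2.25 tcp [0.4768, -0.3066, 0.1139] F [0.0282, -0.1741, -0.0268] T [0.0073, 0.0049, 0.052] w 0.0009183708331955353 0.0 j [-44.0108, 21.2299, 93.3675, -0.0003, 65.3724, -47.9109]
[[-0.068, 0.9977, 0.0004], [0.9977, 0.068, -0.0004], [-0.0004, 0.0004, -1.0]]
top plane [-0.002  -0.0013  0.1257] 1829
 circle ((0.5037011504173279, 0.022087648510932922), 0.08339464664459229) mean [0.50231175 0.01775992]
[(298, 189, [512, 55, 142]), (299, 189, [514, 53, 137]), (297, 190, [509, 58, 142]), (298, 190, [510, 55, 140]), (299, 190, [510, 52, 140]), (297, 191, [506, 58, 141]), (298, 191, [506, 55, 140]), (299, 191, [506, 52, 141]), (297, 192, [502, 58, 145]), (298, 192, [503, 55, 143]), (299, 192, [503, 52, 143]), (319, 192, [507, -7, 140]), (320, 192, [507, -10, 142]), (297, 193, [498, 57, 149]), (298, 193, [499, 54, 145]), (299, 193, [500, 52, 141]), (318, 193, [507, -4, 128]), (319, 193, [503, -7, 147]), (320, 193, [505, -10, 139]), (321, 193, [505, -13, 138]), (297, 194, [496, 57, 144]), (298, 194, [496, 54, 145]), (319, 194, [500, -7, 146]), (320, 194, [501, -10, 141]), (321, 194, [503, -13, 13
[... 4226 characters left out ...]
(296, 208, [504, 58, 143]), (297, 208, [500, 57, 144]), (298, 208, [496, 58, 146]), (293, 209, [517, 51, 129]), (294, 209, [510, 58, 138]), (295, 209, [507, 58, 138]), (296, 209, [503, 58, 140]), (297, 209, [500, 58, 140]), (297, 210, [501, 58, 136]), (296, 211, [503, 59, 133]), (297, 211, [502, 56, 131]), (297, 212, [501, 58, 129])]
dial [0.50914442 0.08512745 0.14027594] ((0.5101958513259888, 0.08157573640346527), (0.0380048006772995, 0.036733631044626236), 72.72901916503906)
trivet ((0.5095531940460205, 0.2817147672176361), 0.10204003006219864) ((0.5114654898643494, 0.28342708945274353), (0.19615943729877472, 0.19742082059383392), 20.17901039123535) [0.5085659  0.28973823 0.01253574] 3226
```

The fingers closed fully and hold nothing. I'll look.

```bash
python3 - <<'E'
from h import *
st(); a=snap('wrist'); b=snap('side'); t=snap('top')
f=lambda i:cv2.cvtColor(i,cv2.COLOR_RGB2BGR)
c=cv2.resize(f(b['image'][100:220,270:450]),(600,400),interpolation=cv2.INTER_CUBIC)
o=np.hstack([cv2.resize(f(a['image']),(400,250)),cv2.resize(c,(400,250))]); d=cv2.resize(f(t['image'][160:260,360:480]),(400,333),interpolation=cv2.INTER_CUBIC)
o=np.vstack([o,np.hstack([d,np.zeros_like(d)])]); cv2.imwrite('pics/m1.png',o)
for n,q in(('w',a),('t',t),('s',b)):
    P=pts(q); hsv=cv2.cvtColor(q['image'],cv2.COLOR_RGB2HSV); H,S,V=hsv[...,0],hsv[...,1],hsv[...,2]
    m=(H>4)&(H<18)&(S>110)&(V>50)&(P[...,2]>.02)&(P[...,0]>.4)&(P[...,0]<.6)&(np.abs(P[...,1]+.3)<.15)
    p=P[m]; print(n,len(p),p.min(0),p.max(0),np.median(p,0)) if len(p) else 0
E
```

```text
2.25 tcp [0.4768, -0.3066, 0.1139] F [0.0282, -0.1741, -0.0268] T [0.0073, 0.0049, 0.052] w 0.0009183708331955353 0.0 j [-44.0108, 21.2299, 93.3675, -0.0003, 65.3724, -47.9109]
[[-0.068, 0.9977, 0.0004], [0.9977, 0.068, -0.0004], [-0.0004, 0.0004, -1.0]]
w 3481 [ 0.46195998 -0.36479009  0.022217  ] [ 0.48725142 -0.23177618  0.27607833] [ 0.47578637 -0.27868866  0.13154485]
t 2 [ 0.4727307  -0.3574574   0.13701963] [ 0.47279539 -0.35461976  0.13758934] [ 0.47276304 -0.35603858  0.13730449]
s 118 [ 0.46194426 -0.35815112  0.10682249] [ 0.48560437 -0.24985394  0.16302044] [ 0.47007398 -0.27636205  0.1302673 ]
```

View pics/m1.png

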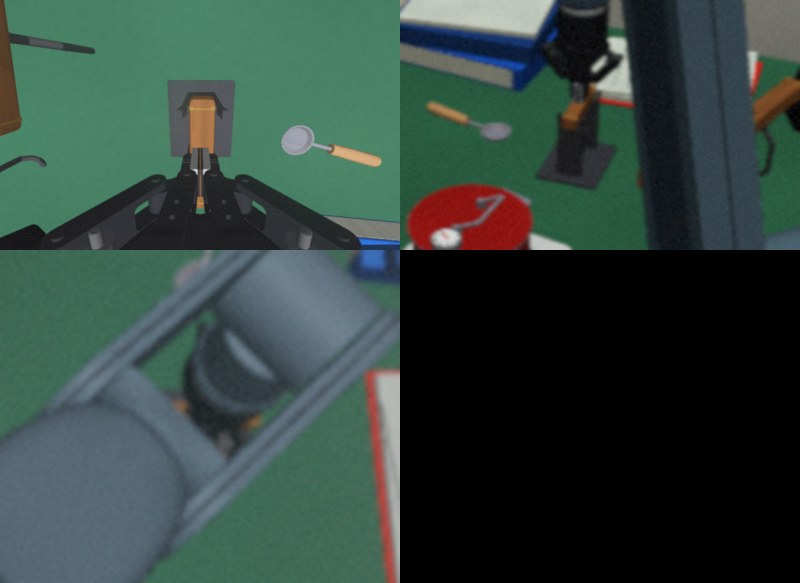

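The wrist view shows the handle still in the notches at (202,120), with the fingers meeting around (200,160). It isn't clear whether they straddle it. A small lift will tell.

{"op": "apply_moves", "data": {"deltas": [[[0,0,0,0,0,0.005,255],[0,0,0,0,0,0.01,255],[0,0,0,0,0,0.015,255],[0,0,0,0,0,0.015,255],[0,0,0,0,0,0.015,255]]]}}

```text
time: 2.82
tool_pos: [0.477, -0.3069, 0.1293]
orientation: [[-0.068, 0.998, 0.001], [0.998, 0.068, -0.001], [-0.001, 0.001, -1.0]]
contact_force: [0.2, 0.7, -0.4]
width: -0.0003
finger_force: 0.0
```

```bash
python3 - <<'E'
from h import *
st(); a=snap('wrist'); P=pts(a)
np.set_printoptions(linewidth=250)
hsv=cv2.cvtColor(a['image'],cv2.COLOR_RGB2HSV); H,S,V=hsv[...,0],hsv[...,1],hsv[...,2]
m=(H>4)&(H<18)&(S>110)&(V>50)&(P[...,0]>.4)&(P[...,0]<.55)&(np.abs(P[...,1]+.3)<.15)
print(np.percentile(P[m][:,2],[5,30,50,70,95]).round(4))
for v in range(200,360,12): print(v,[(u,(P[v,u]*1000).astype(int).tolist()) for u in range(285,361,10)])
cv2.imwrite('pics/m2.png',cv2.cvtColor(cv2.resize(a['image'][110:390,180:460],(560,560)),cv2.COLOR_RGB2BGR))
E
```

```text
2.82 tcp [0.477, -0.3069, 0.1293] F [0.1758, 0.749, -0.3807] T [0.0268, -0.0251, -0.041] w -0.0003456277925650834 0.0 j [-44.0184, 20.3484, 92.2948, -0.0013, 67.2744, -47.9141]
[[-0.0679, 0.9977, 0.001], [0.9977, 0.0679, -0.001], [-0.0011, 0.0009, -1.0]]
[0.1288 0.1311 0.1315 0.132  0.1328]
200 [(285, [440, -325, 7]), (295, [450, -324, 8]), (305, [465, -284, 128]), (315, [471, -283, 132]), (325, [477, -283, 132]), (335, [482, -282, 131]), (345, [502, -321, 8]), (355, [512, -320, 9])]
212 [(285, [440, -339, 7]), (295, [451, -338, 8]), (305, [465, -292, 129]), (315, [471, -291, 131]), (325, [477, -290, 131]), (335, [483, -289, 132]), (345, [504, -335, 6]), (355, [514, -333, 8])]
224 [(285, [441, -352, 8]), (295, [452, -351, 7]), (305, [466, -300, 128]), (315, [472, -298, 131]), (325, [478, -298, 130]), (335, [484, -298, 131]), (345, [505, -348, 7]), (355, [515, -348, 6])]
236 [(285, [441, -366, 8]), (295, [452, -365, 7]), (305, [466, -308, 128]), (315, [472, -296, 153]), (325, [477, -296, 153]), (335, [484, -305, 131]), (345, [506, -362, 6]), (355, [517, -361, 7])]
248 [(285, [441, -38
[... 1316 characters left out ...]
-313, 195]), (335, [479, -292, 220]), (345, [481, -290, 222]), (355, [484, -290, 222])]
332 [(285, [465, -291, 227]), (295, [467, -290, 227]), (305, [470, -295, 222]), (315, [474, -318, 196]), (325, [494, -497, 0]), (335, [479, -296, 220]), (345, [481, -289, 227]), (355, [484, -289, 227])]
344 [(285, [465, -290, 231]), (295, [468, -289, 232]), (305, [470, -297, 224]), (315, [473, -297, 224]), (325, [476, -297, 223]), (335, [479, -297, 224]), (345, [481, -289, 232]), (355, [483, -289, 231])]
356 [(285, [466, -291, 234]), (295, [468, -290, 235]), (305, [470, -296, 230]), (315, [473, -297, 228]), (325, [476, -295, 229]), (335, [479, -296, 229]), (345, [480, -289, 235]), (355, [483, -290, 234])]
```

View pics/m2.png

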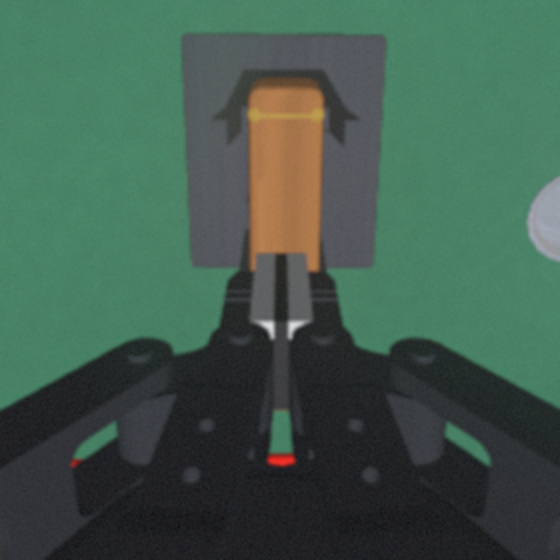

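The crop shows the closed fingertips at (280,255), above the handle. The depth puts them at z ≈ 0.152 while the TCP reads 0.129. That is about 34 mm higher than the description implies, so the fingers closed over empty air. I'll open, check that offset against the earlier open-gripper picture, and regrasp lower.

{"op": "apply_moves", "data": {"deltas": [[[0,0,0,0,0,0.02,0],[0,0,0,0,0,0.02,0],[0,0,0,0,0,0.02,0],[0,0,0,0,0,0.02,0],[0,0,0,0,0,0.02,0],[0,0,0,0,0,0.02,0],[0,0,0,0,0,0.02,0]]]}}

```text
time: 3.45
tool_pos: [0.4764, -0.3062, 0.1479]
orientation: [[-0.068, 0.998, -0.001], [0.998, 0.068, 0.001], [0.001, -0.001, -1.0]]
contact_force: [-0.2, 1.1, -0.8]
width: 0.0833
finger_force: 0.0
```

```bash
python3 - <<'E'
from h import *
st(); R=np.array(bot.state()['orientation']); p=np.array(bot.state()['tool_pos'])
for n in('wrist','side'):
    a=snap(n); P=(pts(a)-p)@R   # tool frame
    m=(np.abs(P[...,0])<.014)&(np.abs(P[...,1])>.03)&(np.abs(P[...,1])<.062)&(P[...,2]>-.08)&(P[...,2]<.03)
    q=P[m]; print(n,len(q)); 
    if len(q): print('tool z pct',np.percentile(q[:,2],[50,90,95,98,100]).round(4),'x',np.percentile(q[:,0],[2,98]).round(4),'|y|',np.percentile(abs(q[:,1]),[2,50,98]).round(4))
    k=(np.abs(P[...,0])<.05)&(np.abs(P[...,1])<.075)&(P[...,2]>-.1)&(P[...,2]<.015); print('max z all',np.percentile(P[k][:,2],[90,98,99.5]) if k.any() else 0)
w=pickle.load(open('s1.pkl','rb'))
E
```

```text
3.45 tcp [0.4764, -0.3062, 0.1479] F [-0.2448, 1.0621, -0.8211] T [0.0293, -0.0091, 0.0724] w 0.0833303036801142 0.0 j [-44.0175, 19.3639, 90.912, 0.0005, 69.7933, -47.9151]
[[-0.068, 0.9977, -0.0009], [0.9977, 0.068, 0.0008], [0.0009, -0.0008, -1.0]]
wrist 6166
tool z pct [-0.0601 -0.0408 -0.0377 -0.0347 -0.0312] x [-0.01    0.0128] |y| [0.0403 0.0432 0.06  ]
max z all [-0.05563755 -0.03854822 -0.03265531]
side 107
tool z pct [-0.057  -0.0414 -0.0401 -0.038  -0.0333] x [-0.012   0.0129] |y| [0.0416 0.0476 0.058 ]
max z all [0.01270452 0.01477579 0.01495279]
```

Both cameras put the open tips 35 mm behind the reported TCP. The TCP reading is therefore about 34 mm too low along the tool axis, and I need to command z ≈ 0.078 to hold the handle's middle.

{"op": "apply_moves", "data": {"deltas": [[[0,0,0,0,0,-0.03,0],[0,0,0,0,0,-0.055,0],[0,0,0,0,0,-0.066,0],[0,0,0,0,0,-0.071,0],[0,0,0,0,0,-0.071,140],[0,0,0,0,0,-0.071,255],[0,0,0,0,0,-0.071,255],[0,0,0,0,0,-0.071,255],[0,0,0,0,0,-0.071,255],[0,0,0,0,0,-0.071,255]]], "force": 60}}

```text
time: 4.38
tool_pos: [0.4773, -0.3071, 0.0788]
orientation: [[-0.068, 0.998, 0.002], [0.998, 0.068, -0.002], [-0.002, 0.002, -1.0]]
contact_force: [-0.6, 0.3, 5.5]
width: 0.0215
finger_force: 59.1
```

```bash
python3 - <<'E'
from h import *
st()
E
```

```text
4.38 tcp [0.4773, -0.3071, 0.0788] F [-0.6008, 0.2626, 5.4619] T [0.0442, 0.0332, -0.0123] w 0.021542243702101005 59.13739264011383 j [-44.0169, 23.4407, 95.5879, 0.0028, 60.8431, -47.9137]
[[-0.0679, 0.9977, 0.0016], [0.9977, 0.0679, -0.0015], [-0.0016, 0.0015, -1.0]]
```

Gripped at 21.5 mm with 59 N. I'll lift clear of the stand.

{"op": "apply_moves", "data": {"deltas": [[[0,0,0,0,0,0.015,255],[0,0,0,0,0,0.045,255],[0,0,0,0,0,0.08,255],[0,0,0,0,0,0.115,255],[0,0,0,0,0,0.145,255],[0,0,0,0,0,0.162,255],[0,0,0,0,0,0.162,255]]]}}

```text
time: 4.97
tool_pos: [0.4784, -0.3081, 0.2447]
orientation: [[-0.068, 0.998, 0.006], [0.998, 0.068, -0.006], [-0.007, 0.006, -1.0]]
contact_force: [0.1, -0.7, -0.6]
width: 0.0213
finger_force: 58.7
```

```bash
python3 - <<'E'
from h import *
st()
E
```

```text
4.97 tcp [0.4784, -0.3081, 0.2447] F [0.0529, -0.6741, -0.6332] T [-0.012, -0.0152, -0.0157] w 0.021271446978989004 58.7292605638504 j [-44.0116, 15.3285, 82.6216, -0.0005, 81.5361, -47.9142]
[[-0.068, 0.9977, 0.0064], [0.9977, 0.0681, -0.0062], [-0.0067, 0.006, -1.0]]
```

{"op": "apply_moves", "data": {"deltas": [[[0,0,-0.015,0,0.02,0,255],[0,0,-0.03,0,0.055,0,255],[0,0,-0.045,-0.005,0.095,0,255],[0,0,-0.06,-0.01,0.135,0,255],[0,0,-0.08,-0.018,0.175,0,255],[0,0,-0.1,-0.025,0.215,0,255],[0,0,-0.12,-0.032,0.255,0,255],[0,0,-0.14,-0.04,0.295,0,255],[0,0,-0.157,-0.046,0.33,0,255],[0,0,-0.157,-0.05,0.349,0,255]]]}}

```text
time: 5.8
tool_pos: [0.4243, 0.046, 0.2382]
orientation: [[0.088, 0.996, -0.003], [0.996, -0.088, 0.002], [0.002, -0.003, -1.0]]
contact_force: [-0.1, -0.1, -1.0]
width: 0.0211
finger_force: 58.7
```

{"op": "apply_moves", "data": {"deltas": [[[0,0,0,0,0,0,255],[0,0,0,0,0,0,255],[0,0,0,0,0,0,255]]]}}

```text
time: 6.05
tool_pos: [0.4264, 0.042, 0.2388]
orientation: [[0.088, 0.996, -0.001], [0.996, -0.088, -0.0], [-0.0, -0.001, -1.0]]
contact_force: [0.3, -1.0, -0.7]
width: 0.0213
finger_force: 58.7
```

```bash
python3 - <<'E'
from h import *
st(); w=snap('wrist','w3.png'); b=snap('side'); t=snap('top'); pickle.dump((w,b,t),open('s3.pkl','wb'))
for n,q in(('w',w),('s',b),('t',t)):
    P=pts(q); hsv=cv2.cvtColor(q['image'],cv2.COLOR_RGB2HSV); H,S,V=hsv[...,0],hsv[...,1],hsv[...,2]
    m=(np.abs(P[...,0]-.427)<.03)&(np.abs(P[...,1]-.042)<.05)&(P[...,2]>.17)&(P[...,2]<.26)
    if m.any():
        p=P[m]
        for z in np.arange(.17,.26,.01):
            k=(p[:,2]>=z)&(p[:,2]<z+.01)
            if k.any(): print(n,z.round(2),k.sum(),'x',p[k,0].min().round(3),p[k,0].max().round(3),np.median(p[k,0]).round(4),'y',np.median(p[k,1]).round(4),p[k,1].min().round(3),p[k,1].max().round(3))
    m=(S<90)&(P[...,2]>.153)&(P[...,2]<.168)&(np.abs(P[...,0]-.475)<.014)&(P[...,1]>-.02)&(P[...,1]<.065)
    if m.sum()>5: p=P[m]; c=np.polyfit(p[:,1]-.0237,p[:,0],1); print(n,'bar slope',c.round(4),'z',np.percentile(p[:,2],[10,50,90]).round(4),'y',p[:,1].min(),p[:,1].max(),len(p))
E
```

```text
6.05 tcp [0.4264, 0.042, 0.2388] F [0.2831, -1.0243, -0.7408] T [0.009, 0.0006, -0.0327] w 0.021285374789395007 58.72371733188629 j [-9.3243, 0.9467, 100.4693, -0.0338, 78.6449, -4.2439]
[[0.0884, 0.9961, -0.0011], [0.9961, -0.0884, -0.0004], [-0.0005, -0.0011, -1.0]]
w bar slope [0.0827 0.472 ] z [0.1562 0.1608 0.1621] y -0.01066419775959622 0.05955879893688737 581
s 0.18 5 x 0.422 0.432 0.4253 y 0.0404 0.037 0.042
s 0.19 17 x 0.413 0.437 0.4258 y 0.0415 0.035 0.044
s 0.2 5 x 0.411 0.417 0.4139 y 0.0416 0.04 0.046
s 0.21 6 x 0.413 0.417 0.4147 y 0.0407 0.039 0.043
s 0.22 4 x 0.412 0.417 0.4141 y 0.043 0.04 0.043
s 0.23 9 x 0.413 0.423 0.4153 y 0.0408 0.037 0.044
s 0.24 8 x 0.412 0.424 0.4203 y 0.0409 0.038 0.044
s 0.25 3 x 0.424 0.427 0.426 y 0.0432 0.039 0.043
s bar slope [0.0491 0.473 ] z [0.156  0.1612 0.1648] y -0.008346476297323102 0.06298330434207988 42
t 0.22 1 x 0.413 0.413 0.4128 y 0.0372 0.037 0.037
t 0.23 1 x 0.413 0.413 0.4133 y 0.0368 0.037 0.037
t bar slope [-0.9024  0.448 ] z [0.1548 0.1576 0.1618] y -0.009383100997576697 -0.00608371936124236 8
```

View pics/w3.png

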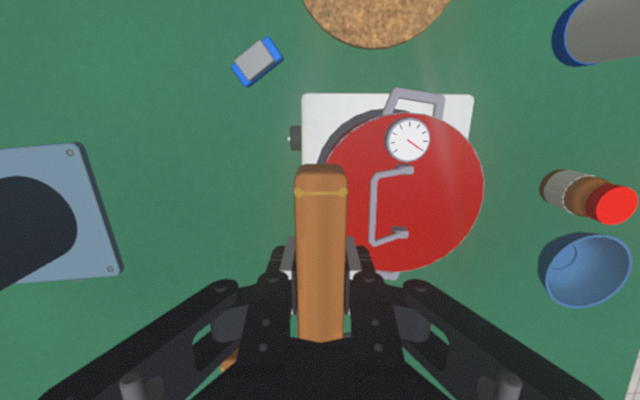

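The wrist view shows the handle held squarely at (320,260), the bar from (375,178) to (375,243), and the dial at (408,140). The hook is clear of the lid. I'll descend and slide under the bar.

{"op": "apply_moves", "data": {"deltas": [[[0,0,0,0,0,-0.02,255],[0,0,0,0,0,-0.038,255],[0,0,0,0,0,-0.05,255],[0,0,0,0,0,-0.052,255],[0,0,0,0.01,-0.001,-0.052,255],[0,0,0,0.02,-0.002,-0.052,255],[0,0,0,0.03,-0.003,-0.052,255],[0,0,0,0.038,-0.003,-0.052,255],[0,0,0,0.046,-0.004,-0.052,255],[0,0,0,0.046,-0.004,-0.052,255]]]}}

```text
time: 7.03
tool_pos: [0.4749, 0.0381, 0.1879]
orientation: [[0.089, 0.996, 0.002], [0.996, -0.089, -0.0], [-0.0, 0.002, -1.0]]
contact_force: [-0.3, -0.4, -1.1]
width: 0.0213
finger_force: 58.9
```

```bash
python3 - <<'E'
from h import *
st(); w=snap('wrist'); b=snap('side')
for n,q in(('w',w),('s',b)):
    P=pts(q); hsv=cv2.cvtColor(q['image'],cv2.COLOR_RGB2HSV); S=hsv[...,1]
    m=(S<90)&(P[...,2]>.150)&(P[...,2]<.169)&(np.abs(P[...,0]-.475)<.014)&(P[...,1]>-.015)&(P[...,1]<.065)&(np.abs(P[...,1]-.038)>.012)
    if m.sum()>5: p=P[m]; c=np.polyfit(p[:,1]-.0237,p[:,0],1); print(n,'bar slope',c.round(4),'z',np.percentile(p[:,2],[10,50,90]).round(4),len(p))
E
```

```text
7.03 tcp [0.4749, 0.0381, 0.1879] F [-0.2622, -0.3752, -1.1039] T [0.0283, 0.0119, 0.0161] w 0.02128353834721997 58.93750011920929 j [-8.8613, 8.2057, 99.7856, -0.0026, 71.912, -3.7576]
[[0.0889, 0.996, 0.0017], [0.996, -0.0889, -0.0003], [-0.0002, 0.0017, -1.0]]
s bar slope [0.0663 0.4742] z [0.1533 0.1606 0.1643] 28
```

{"op": "apply_moves", "data": {"deltas": [[[0,0,0,0,0,0.009,255],[0,0,0,0,0,0.018,255],[0,0,0,0.004,0,0.022,255],[0,0,0,0.009,-0.001,0.027,255],[0,0,0,0.013,-0.001,0.029,255],[0,0,0,0.018,-0.0015,0.0315,255],[0,0,0,0.022,-0.002,0.033,255],[0,0,0,0.026,-0.0025,0.0335,255],[0,0,0,0.031,-0.003,0.034,255],[0,0,0,0.031,-0.003,0.034,255]]]}}

```text
time: 7.97
tool_pos: [0.5046, 0.0353, 0.2214]
orientation: [[0.089, 0.996, 0.0], [0.996, -0.089, -0.0], [-0.0, 0.0, -1.0]]
contact_force: [-0.6, -0.4, -1.0]
width: 0.0212
finger_force: 58.9
```

```bash
python3 - <<'E'
from h import *
st(); w=snap('wrist'); b=snap('side'); t=snap('top')
f=lambda i:cv2.cvtColor(i,cv2.COLOR_RGB2BGR)
c=cv2.resize(f(b['image'][140:260,240:390]),(500,400),interpolation=cv2.INTER_CUBIC)
d=cv2.resize(f(w['image'][0:300,200:500]),(300,300))
o=np.zeros((400,800,3),np.uint8); o[:,:500]=c; o[:300,500:]=d; cv2.imwrite('pics/m4.png',o)
P=pts(b); S=cv2.cvtColor(b['image'],cv2.COLOR_RGB2HSV)[...,1]
m=(S<100)&(P[...,2]>.142)&(P[...,2]<.19)&(np.abs(P[...,0]-.495)<.04)&(P[...,1]>-.02)&(P[...,1]<.065)
v,u=np.where(m); print([(P[y,x]*1000).astype(int).tolist() for y,x in zip(v,u)])
E
```

```text
7.97 tcp [0.5046, 0.0353, 0.2214] F [-0.5986, -0.3635, -0.9968] T [0.0406, 0.0462, -0.0215] w 0.021155511252785513 58.86558294296265 j [-8.6559, 9.8558, 92.9272, -0.0004, 77.2107, -3.5473]
[[0.089, 0.996, 0.0001], [0.996, -0.089, -0.0], [-0.0, 0.0001, -1.0]]
[[498, -7, 178], [497, 2, 182], [494, 0, 181], [494, -6, 177], [498, 6, 181], [495, 5, 181], [495, 0, 176], [495, -6, 172], [500, 8, 178], [496, 10, 181], [497, 3, 175], [498, -6, 167], [497, 15, 180], [496, 11, 178], [496, -2, 168], [495, 32, 186], [500, 30, 179], [495, 33, 183], [501, 32, 177], [497, 35, 180], [502, -7, 146], [511, 33, 170], [509, 32, 171], [500, 41, 180], [501, 34, 175], [495, 39, 180], [493, 36, 179], [490, 35, 179], [486, 37, 182], [503, -7, 143], [498, -5, 145], [502, 44, 178], [500, 41, 177], [498, 39, 176], [497, 35, 173], [504, -2, 142], [495, -6, 142], [501, 52, 181], [502, 45, 176], [499, 45, 176], [503, 55, 179], [502, 51, 177], [502, 57, 177], [500, 56, 177], [504, 55, 167], [502, 59, 167], [505, 61, 149], [503, 57, 147], [504, 57, 143]]
```

View pics/m4.png

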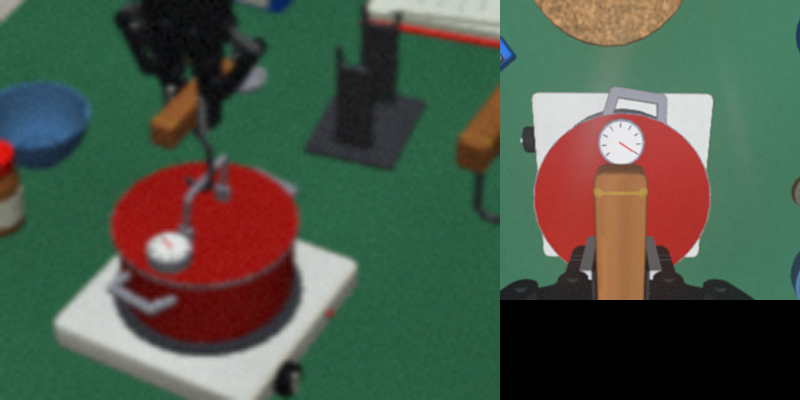

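The side crop shows the loop standing almost upright in the hook at (215,185). Now I'll move slightly forward and do a small test lift to feel the weight and the tilt.

{"op": "apply_moves", "data": {"deltas": [[[0,0,0,0.004,0,0,255],[0,0,0,0.004,0,0.001,255],[0,0,0,0.004,0,0.002,255],[0,0,0,0.004,0,0.003,255],[0,0,0,0.004,0,0.004,255],[0,0,0,0.004,0,0.005,255],[0,0,0,0.004,0,0.006,255],[0,0,0,0.004,0,0.006,255],[0,0,0,0.004,0,0.006,255]]]}}

```text
time: 8.87
tool_pos: [0.5076, 0.0355, 0.2276]
orientation: [[0.089, 0.996, -0.0], [0.996, -0.089, 0.0], [-0.0, -0.0, -1.0]]
contact_force: [0.1, -0.2, -5.7]
width: 0.0213
finger_force: 58.9
```

```bash
cat >> h.py <<'E'
def lid(c=(.503,.024),zr=(.10,.17),y0=None):
    for n in('side','top','wrist'):
        q=snap(n); P=pts(q); hsv=cv2.cvtColor(q['image'],cv2.COLOR_RGB2HSV); H,S,V=hsv[...,0],hsv[...,1],hsv[...,2]
        m=((H<6)|(H>174))&(S>120)&(np.hypot(P[...,0]-c[0],P[...,1]-c[1])<.092)&(P[...,2]>zr[0])&(P[...,2]<zr[1])
        p=P[m]
        if len(p)<100: print(n,'few',len(p)); continue
        k=np.ones(len(p),bool)
        for _ in range(6):
            A=np.c_[p[:,:2]-c,np.ones(len(p))]; x=np.linalg.lstsq(A[k],p[k,2],rcond=None)[0]; r=p[:,2]-A@x; k=np.abs(r)<.004
        cc,rad=cv2.minEnclosingCircle(p[k][:,:2].astype(np.float32))
        t=np.array([.085,.996]); print(n,'sx,sy,z',x.round(4),'tilt along lid y',round(float(x[:2]@t),4),k.sum(),len(p),'circ',np.round(cc,4),round(rad,4))
E
python3 - <<'E'
from h import *
st(); lid()
E
```

```text
8.87 tcp [0.5076, 0.0355, 0.2276] F [0.0969, -0.1732, -5.72] T [0.004, -0.025, -0.042] w 0.021309019298427514 58.90692114830017 j [-8.5809, 9.9447, 91.936, -0.001, 78.1264, -3.4805]
[[0.0889, 0.996, -0.0001], [0.996, -0.0889, 0.0], [-0.0, -0.0001, -1.0]]
side sx,sy,z [-0.0129 -0.0605  0.1305] tilt along lid y -0.0614 1344 1677 circ [0.5025 0.0232] 0.0849
top sx,sy,z [-0.018  -0.0651  0.1305] tilt along lid y -0.0664 691 906 circ [0.5016 0.0188] 0.0824
wrist sx,sy,z [-0.0131 -0.0584  0.1294] tilt along lid y -0.0593 12998 13001 circ [0.5017 0.0187] 0.0836
```

{"op": "apply_moves", "data": {"deltas": [[[0,0,0,0,0,0.002,255],[0,0,0,0,0,0.004,255],[0,0,0,0,0,0.006,255],[0,0,0,0,0,0.008,255],[0,0,0,0,0,0.008,255],[0,0,0,0,0,0.008,255],[0,0,0,0,0,0.008,255]]]}}

```text
time: 9.6
tool_pos: [0.5076, 0.0355, 0.2356]
orientation: [[0.089, 0.996, -0.0], [0.996, -0.089, 0.0], [0.0, -0.0, -1.0]]
contact_force: [0.2, 0.6, -6.5]
width: 0.021
finger_force: 58.9
```

```bash
python3 - <<'E'
from h import *
st(); lid()
E
```

```text
9.6 tcp [0.5076, 0.0355, 0.2356] F [0.1729, 0.5713, -6.5101] T [0.0303, -0.0384, 0.0163] w 0.020988785284070933 58.90477895736694 j [-8.578, 9.6551, 91.1586, 0.0045, 79.1879, -3.4783]
[[0.0889, 0.996, -0.0], [0.996, -0.0889, 0.0001], [0.0001, -0.0, -1.0]]
side sx,sy,z [-0.0085 -0.1147  0.1386] tilt along lid y -0.1149 1420 1826 circ [0.5033 0.0194] 0.0856
top sx,sy,z [-0.0166 -0.1153  0.1387] tilt along lid y -0.1163 765 960 circ [0.502  0.0167] 0.0826
wrist sx,sy,z [-0.017  -0.116   0.1375] tilt along lid y -0.1169 12772 12873 circ [0.502 0.017] 0.0837
```

The lid now hangs with tilt -0.116 rad, +y side down, so the balance point is about 5.8 mm further towards +y. I'll lower it, shift along the bar, and lift again.

{"op": "apply_moves", "data": {"deltas": [[[0,0,0,0,0,-0.003,255],[0,0,0,0,0,-0.006,255],[0,0,0,0,0,-0.009,255],[0,0,0,0,0,-0.012,255],[0,0,0,0,0,-0.0145,255],[0,0,0,0,0,-0.0145,255],[0,0,0,0,0.003,-0.0145,255],[0,0,0,0.0005,0.0058,-0.0145,255],[0,0,0,0.0005,0.0058,-0.0145,255]]]}}

```text
time: 10.5
tool_pos: [0.5085, 0.0419, 0.2216]
orientation: [[0.089, 0.996, 0.001], [0.996, -0.089, 0.0], [0.0, 0.001, -1.0]]
contact_force: [1.1, -0.8, -2.7]
width: 0.0211
finger_force: 59.6
```

```bash
python3 - <<'E'
from h import *
st(); lid()
E
```

```text
10.5 tcp [0.5085, 0.0419, 0.2216] F [1.0714, -0.8192, -2.6507] T [0.0026, 0.0192, -0.0017] w 0.021088080316281274 59.61615264415741 j [-7.8521, 10.2671, 92.3832, 0.0222, 77.2882, -2.779]
[[0.0885, 0.9961, 0.0011], [0.9961, -0.0885, 0.0002], [0.0003, 0.0011, -1.0]]
side sx,sy,z [-0.0017  0.0011  0.1256] tilt along lid y 0.001 1305 1547 circ [0.5028 0.0262] 0.0857
top sx,sy,z [ 0.0023 -0.0051  0.1258] tilt along lid y -0.0049 754 941 circ [0.5012 0.0224] 0.0818
wrist sx,sy,z [-0.0009  0.0005  0.1248] tilt along lid y 0.0005 12679 12685 circ [0.5021 0.022 ] 0.0835
```

{"op": "apply_moves", "data": {"deltas": [[[0,0,0,0,0,0.002,255],[0,0,0,0,0,0.004,255],[0,0,0,0,0,0.006,255],[0,0,0,0,0,0.008,255],[0,0,0,0,0,0.01,255],[0,0,0,0,0,0.012,255],[0,0,0,0,0,0.0135,255],[0,0,0,0,0,0.0135,255],[0,0,0,0,0,0.0135,255],[0,0,0,0,0,0.0135,255]]]}}

```text
time: 11.48
tool_pos: [0.5081, 0.0413, 0.2345]
orientation: [[0.089, 0.996, -0.0], [0.996, -0.089, 0.0], [0.0, -0.0, -1.0]]
contact_force: [-0.2, -0.2, -6.3]
width: 0.0212
finger_force: 58.9
```

```bash
python3 - <<'E'
from h import *
st(); lid()
E
```

```text
11.48 tcp [0.5081, 0.0413, 0.2345] F [-0.1793, -0.191, -6.29] T [0.0591, -0.0251, -0.0382] w 0.021151836522636802 58.90493094921112 j [-7.9094, 9.7924, 91.1404, -0.0002, 79.0765, -2.8093]
[[0.0889, 0.996, -0.0002], [0.996, -0.0889, 0.0], [0.0, -0.0002, -1.0]]
side sx,sy,z [ 0.0023 -0.0195  0.137 ] tilt along lid y -0.0192 1333 1706 circ [0.5029 0.0226] 0.0872
top sx,sy,z [-0.0031 -0.0174  0.1373] tilt along lid y -0.0176 758 972 circ [0.5025 0.0203] 0.0822
wrist sx,sy,z [-0.0009 -0.0164  0.1361] tilt along lid y -0.0164 12521 12526 circ [0.5025 0.0209] 0.0834
```

Almost level at -0.0175 rad. One more shift of 0.9 mm.

{"op": "apply_moves", "data": {"deltas": [[[0,0,0,0,0,-0.003,255],[0,0,0,0,0,-0.006,255],[0,0,0,0,0,-0.009,255],[0,0,0,0,0,-0.012,255],[0,0,0,0,0,-0.014,255],[0,0,0,0,0,-0.0145,255],[0,0,0,0,0.0009,-0.0145,255],[0,0,0,0,0.0009,-0.0145,255],[0,0,0,0,0.0009,-0.0125,255],[0,0,0,0,0.0009,-0.0105,255]]]}}

```text
time: 12.47
tool_pos: [0.508, 0.0422, 0.2242]
orientation: [[0.089, 0.996, -0.0], [0.996, -0.089, 0.0], [0.0, -0.0, -1.0]]
contact_force: [0.1, 0.3, -6.9]
width: 0.0213
finger_force: 58.9
```

{"op": "apply_moves", "data": {"deltas": [[[0,0,0,0,0,0.002,255],[0,0,0,0,0,0.004,255],[0,0,0,0,0,0.006,255],[0,0,0,0,0,0.008,255],[0,0,0,0,0,0.01,255],[0,0,0,0,0,0.012,255],[0,0,0,0,0,0.012,255],[0,0,0,0,0,0.012,255],[0,0,0,0,0,0.012,255]]]}}

```text
time: 13.22
tool_pos: [0.5081, 0.0422, 0.236]
orientation: [[0.089, 0.996, -0.0], [0.996, -0.089, 0.0], [0.0, -0.0, -1.0]]
contact_force: [-0.6, 0.5, -6.9]
width: 0.0211
finger_force: 58.9
```

```bash
python3 - <<'E'
from h import *
st(); lid()
E
```

```text
13.22 tcp [0.5081, 0.0422, 0.236] F [-0.5573, 0.5396, -6.854] T [0.0285, 0.0029, 0.0462] w 0.021050233048350134 58.903146386146545 j [-7.8065, 9.7477, 90.9835, 0.0017, 79.2749, -2.7065]
[[0.0889, 0.996, -0.0001], [0.996, -0.0889, 0.0], [0.0, -0.0001, -1.0]]
side sx,sy,z [0.0003 0.0066 0.1382] tilt along lid y 0.0066 1307 1679 circ [0.504  0.0248] 0.0867
top sx,sy,z [0.     0.0062 0.1386] tilt along lid y 0.0062 768 982 circ [0.5015 0.0215] 0.082
wrist sx,sy,z [-0.0013  0.0067  0.1373] tilt along lid y 0.0065 12481 12488 circ [0.5021 0.0219] 0.0836
```

The lid hangs level within 0.007 rad. I'll lift it well clear and carry it gently.

{"op": "apply_moves", "data": {"deltas": [[[0,0,0,0,0,0.004,255],[0,0,0,0,0,0.012,255],[0,0,0,0,0,0.022,255],[0,0,0,0,0,0.033,255],[0,0,0,0,0,0.045,255],[0,0,0,0,0,0.057,255],[0,0,0,0,0,0.067,255],[0,0,0,0,0,0.075,255],[0,0,0,0,0,0.08,255],[0,0,0,0,0,0.08,255]]]}}

```text
time: 14.2
tool_pos: [0.5087, 0.0421, 0.3176]
orientation: [[0.089, 0.996, 0.002], [0.996, -0.089, -0.0], [-0.0, 0.002, -1.0]]
contact_force: [-0.1, 0.2, -6.1]
width: 0.0214
finger_force: 59.2
```

```bash
python3 - <<'E'
from h import *
st(); lid(zr=(.19,.25))
E
```

```text
14.2 tcp [0.5087, 0.0421, 0.3176] F [-0.1114, 0.201, -6.1388] T [0.053, -0.0306, -0.0143] w 0.02143523270329001 59.20886993408203 j [-7.805, 7.6804, 82.266, 0.0002, 89.911, -2.7089]
[[0.0888, 0.996, 0.0025], [0.996, -0.0888, -0.0003], [-0.0001, 0.0025, -1.0]]
side sx,sy,z [-0.0034  0.0047  0.2198] tilt along lid y 0.0044 1340 1381 circ [0.5013 0.023 ] 0.0865
top sx,sy,z [0.0038 0.0072 0.2189] tilt along lid y 0.0075 982 1199 circ [0.5021 0.0225] 0.083
wrist sx,sy,z [0.0037 0.0071 0.2172] tilt along lid y 0.0074 12484 12491 circ [0.5023 0.0218] 0.0835
```

{"op": "apply_moves", "data": {"deltas": [[[0,0,0,0,0.003,0,255],[0,0,0,0,0.009,0,255],[0,0,0,0.001,0.018,0,255],[0,0,0,0.001,0.03,0,255],[0,0,0,0.002,0.044,0,255],[0,0,0,0.002,0.06,0,255],[0,0,0,0.003,0.077,0,255],[0,0,0,0.003,0.094,0,255],[0,0,0,0.004,0.111,0,255],[0,0,0,0.004,0.128,0,255]]]}}

```text
time: 15.18
tool_pos: [0.5119, 0.1724, 0.316]
orientation: [[0.088, 0.996, -0.0], [0.996, -0.088, 0.001], [0.001, -0.0, -1.0]]
contact_force: [0.4, 0.4, -5.9]
width: 0.021
finger_force: 59.1
```

{"op": "apply_moves", "data": {"deltas": [[[0,0,0,0,0.017,0,255],[0,0,0,0.001,0.034,0,255],[0,0,0,0.002,0.051,0,255],[0,0,0,0.002,0.068,0,255],[0,0,0,0.003,0.084,0,255],[0,0,0,0.003,0.098,0,255],[0,0,0,0.004,0.11,0,255],[0,0,0,0.004,0.12,0,255],[0,0,0,0.004,0.127,0,255],[0,0,0,0.004,0.13,0,255]]]}}

```text
time: 16.02
tool_pos: [0.516, 0.3013, 0.3159]
orientation: [[0.088, 0.996, -0.0], [0.996, -0.088, 0.0], [0.0, -0.0, -1.0]]
contact_force: [-0.1, 0.8, -6.2]
width: 0.0212
finger_force: 59.2
```

{"op": "apply_moves", "data": {"deltas": [[[0,0,0,0,0,-0.01,255],[0,0,0,0,0,-0.03,255],[0,0,0,0,0,-0.05,255],[0,0,0,0,0,-0.07,255],[0,0,0,0,0,-0.09,255],[0,0,0,0,0,-0.11,255],[0,0,0,0,0,-0.125,255],[0,0,0,0,0,-0.13,255],[0,0,0,0,0,-0.13,255],[0,0,0,0,0,-0.13,255]]]}}

```text
time: 16.85
tool_pos: [0.5165, 0.2997, 0.1864]
orientation: [[0.09, 0.996, 0.0], [0.996, -0.09, -0.0], [-0.0, 0.0, -1.0]]
contact_force: [0.1, -0.1, -5.9]
width: 0.0215
finger_force: 59.4
```

```bash
cat >> h.py <<'E'
def triv():
    for n in('side','top'):
        q=snap(n); P=pts(q); hsv=cv2.cvtColor(q['image'],cv2.COLOR_RGB2HSV); H,S,V=hsv[...,0],hsv[...,1],hsv[...,2]
        m=(H>5)&(H<20)&(S>60)&(np.hypot(P[...,0]-.51,P[...,1]-.281)<.13)&(P[...,2]>.006)&(P[...,2]<.02)
        c,r=cv2.minEnclosingCircle(P[m][:,:2].astype(np.float32)); print('trivet',n,np.round(c,4),round(r,4),m.sum())
E
python3 - <<'E'
from h import *
st(); lid(c=(.511,.280),zr=(.05,.13)); triv()
E
```

```text
16.85 tcp [0.5165, 0.2997, 0.1864] F [0.1422, -0.0732, -5.8595] T [-0.0137, -0.0048, 0.0386] w 0.021458765977771806 59.42207157611847 j [19.4432, 20.6059, 83.4137, -0.0136, 75.969, 24.5822]
[[0.0895, 0.996, 0.0003], [0.996, -0.0895, -0.0002], [-0.0001, 0.0003, -1.0]]
side sx,sy,z [-0.022  -0.0111  0.0889] tilt along lid y -0.0129 1895 1973 circ [0.5111 0.2809] 0.085
top sx,sy,z [-0.0166 -0.0255  0.0896] tilt along lid y -0.0268 833 1129 circ [0.5115 0.2767] 0.0828
wrist sx,sy,z [-0.003  -0.0097  0.0891] tilt along lid y -0.0099 12473 12485 circ [0.5113 0.2792] 0.0837
trivet side [0.5105 0.2862] 0.0988 1687
trivet top [0.506  0.2627] 0.0958 526
```

{"op": "apply_moves", "data": {"deltas": [[[0,0,0,0,0.002,-0.01,255],[0,0,0,0,0.002,-0.022,255],[0,0,0,0,0.002,-0.034,255],[0,0,0,0,0.002,-0.044,255],[0,0,0,0,0.002,-0.051,255],[0,0,0,0,0.002,-0.055,255],[0,0,0,0,0.002,-0.056,255],[0,0,0,0,0.002,-0.056,255],[0,0,0,0,0.002,-0.056,255],[0,0,0,0,0.002,-0.056,255]]]}}

```text
time: 17.93
tool_pos: [0.5167, 0.3024, 0.1309]
orientation: [[0.089, 0.996, 0.001], [0.996, -0.089, 0.001], [0.001, 0.001, -1.0]]
contact_force: [0.2, 0.5, -6.3]
width: 0.0211
finger_force: 59.4
```

```bash
python3 - <<'E'
from h import *
st(); lid(c=(.511,.281),zr=(.022,.06)); triv()
E
```

```text
17.93 tcp [0.5167, 0.3024, 0.1309] F [0.1875, 0.4775, -6.2735] T [-0.0316, 0.0102, -0.0444] w 0.021063740279732665 59.43828463554382 j [19.6695, 23.2773, 87.5727, 0.0035, 69.0645, 24.77]
[[0.0889, 0.996, 0.0014], [0.996, -0.0889, 0.0006], [0.0007, 0.0013, -1.0]]
side sx,sy,z [0.0089 0.0096 0.0329] tilt along lid y 0.0103 1814 1932 circ [0.5123 0.2858] 0.0846
top sx,sy,z [0.0114 0.0199 0.0333] tilt along lid y 0.0208 764 1064 circ [0.5125 0.2803] 0.0822
wrist sx,sy,z [0.0096 0.0087 0.032 ] tilt along lid y 0.0094 12512 12519 circ [0.511  0.2824] 0.0836
trivet side [0.5118 0.2784] 0.1037 845
trivet top [0.5122 0.2777] 0.0986 442
```

{"op": "apply_moves", "data": {"deltas": [[[0,0,0,-0.0005,-0.001,-0.001,255],[0,0,0,-0.0005,-0.001,-0.002,255],[0,0,0,-0.0005,-0.001,-0.003,255],[0,0,0,-0.0005,-0.001,-0.004,255],[0,0,0,-0.0005,-0.001,-0.005,255],[0,0,0,-0.0005,-0.001,-0.006,255],[0,0,0,-0.0005,-0.001,-0.007,255],[0,0,0,-0.0005,-0.001,-0.008,255],[0,0,0,-0.0005,-0.001,-0.009,255],[0,0,0,-0.0005,-0.001,-0.009,255]]]}}

```text
time: 19.02
tool_pos: [0.5157, 0.3012, 0.1212]
orientation: [[0.089, 0.996, 0.0], [0.996, -0.089, 0.0], [0.0, 0.0, -1.0]]
contact_force: [0.2, -0.0, -0.9]
width: 0.0212
finger_force: 60.2
```

```bash
python3 - <<'E'
from h import *
st(); lid(c=(.511,.281),zr=(.018,.045))
E
```

```text
19.02 tcp [0.5157, 0.3012, 0.1212] F [0.2255, -0.0382, -0.8606] T [0.008, 0.0221, -0.0204] w 0.021220651661015916 60.1550817489624 j [19.5963, 23.6958, 88.3917, -0.0018, 67.8933, 24.6951]
[[0.0889, 0.996, 0.0003], [0.996, -0.0889, 0.0001], [0.0001, 0.0003, -1.0]]
side sx,sy,z [-0.0009  0.0006  0.0276] tilt along lid y 0.0005 1808 1907 circ [0.5123 0.2834] 0.0856
top sx,sy,z [0.0034 0.0052 0.0281] tilt along lid y 0.0055 754 1048 circ [0.5105 0.2791] 0.0828
wrist sx,sy,z [-0.001   0.0003  0.0268] tilt along lid y 0.0003 12827 12839 circ [0.5094 0.2805] 0.0838
```

The lid is flat on the trivet and unloaded. I'll drop the hook below the bar, back out, and rise.

{"op": "apply_moves", "data": {"deltas": [[[0,0,0,0,0,-0.004,255],[0,0,0,0,0,-0.007,255],[0,0,0,0,0,-0.007,255],[0,0,0,-0.008,0.001,-0.007,255],[0,0,0,-0.018,0.0016,-0.007,255],[0,0,0,-0.03,0.0026,-0.007,255],[0,0,0,-0.042,0.0037,-0.007,255],[0,0,0,-0.055,0.0048,-0.007,255],[0,0,0,-0.06,0.0052,-0.007,255],[0,0,0,-0.06,0.0052,-0.007,255]]]}}

```text
time: 20.0
tool_pos: [0.4536, 0.3067, 0.1144]
orientation: [[0.087, 0.996, -0.001], [0.996, -0.087, -0.0], [-0.0, -0.001, -1.0]]
contact_force: [-0.1, -0.3, -1.3]
width: 0.0215
finger_force: 60.2
```

```bash
python3 - <<'E'
from h import *
st(); lid(c=(.511,.281),zr=(.018,.045)); s=snap('side')
cv2.imwrite('pics/m5.png',cv2.cvtColor(cv2.resize(s['image'][150:350,200:400],(500,500)),cv2.COLOR_RGB2BGR))
E
```

```text
20.0 tcp [0.4536, 0.3067, 0.1144] F [-0.1234, -0.2606, -1.329] T [0.0239, 0.0266, 0.0078] w 0.02154969778214287 60.15559673309326 j [22.3817, 19.4216, 96.0285, 0.0103, 64.5811, 27.3926]
[[0.0874, 0.9962, -0.0006], [0.9962, -0.0874, -0.0001], [-0.0001, -0.0006, -1.0]]
side sx,sy,z [0.0006 0.0019 0.0274] tilt along lid y 0.002 1552 1657 circ [0.5115 0.2827] 0.0855
top sx,sy,z [ 0.0001 -0.0093  0.0272] tilt along lid y -0.0093 956 1343 circ [0.5103 0.2808] 0.0831
wrist sx,sy,z [-0.0009  0.0005  0.0267] tilt along lid y 0.0004 13376 13392 circ [0.5097 0.2803] 0.0836
```

View pics/m5.png

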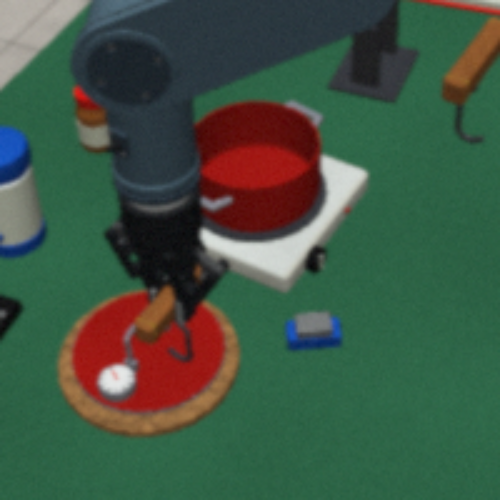

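The hook is free of the lid, which lies on the trivet with the dial at (117,380), and the pot is undisturbed at (260,170). I'll rise and return to the stand.

{"op": "apply_moves", "data": {"deltas": [[[0,0,0,0,0,0.02,255],[0,0,0,0,0,0.05,255],[0,0,0,0,0,0.085,255],[0,0,0,0,0,0.12,255],[0,0,0,0,0,0.1455,255],[0,0,0,0,-0.02,0.1455,255],[0,0,0.01,0.001,-0.055,0.1455,255],[0,0,0.02,0.003,-0.09,0.1455,255],[0,0,0.03,0.004,-0.125,0.1455,255],[0,0,0.04,0.005,-0.16,0.1455,255]]]}}

```text
time: 21.03
tool_pos: [0.461, 0.1448, 0.2597]
orientation: [[0.048, 0.999, 0.001], [0.999, -0.048, -0.0], [-0.0, 0.001, -1.0]]
contact_force: [1.1, 0.2, -1.2]
width: 0.021
finger_force: 60.2
```

{"op": "apply_moves", "data": {"deltas": [[[0,0,0.01,0.001,-0.035,0,255],[0,0,0.02,0.002,-0.07,0,255],[0,0,0.03,0.003,-0.105,0,255],[0,0,0.04,0.005,-0.14,0,255],[0,0,0.05,0.006,-0.175,0,255],[0,0,0.06,0.007,-0.21,0,255],[0,0,0.07,0.008,-0.245,0,255],[0,0,0.08,0.009,-0.28,0,255],[0,0,0.09,0.011,-0.315,0,255],[0,0,0.1,0.012,-0.35,0,255]]]}}

```text
time: 21.87
tool_pos: [0.4727, -0.2061, 0.2597]
orientation: [[-0.051, 0.999, 0.001], [0.999, 0.051, -0.0], [-0.0, 0.001, -1.0]]
contact_force: [1.0, 1.0, -1.8]
width: 0.0214
finger_force: 60.2
```

{"op": "apply_moves", "data": {"deltas": [[[0,0,0.01,0.002,-0.03,0,255],[0,0,0.017,0.003,-0.06,0,255],[0,0,0.017,0.004,-0.085,0,255],[0,0,0.017,0.004,-0.1,0,255],[0,0,0.017,0.004,-0.103,0,255],[0,0,0.017,0.004,-0.103,0,255],[0,0,0.017,0.004,-0.103,0,255],[0,0,0.017,0.004,-0.103,0,255]]]}}

```text
time: 22.53
tool_pos: [0.4768, -0.3052, 0.2597]
orientation: [[-0.069, 0.998, 0.0], [0.998, 0.069, 0.001], [0.001, 0.0, -1.0]]
contact_force: [-1.1, -0.6, -0.0]
width: 0.0209
finger_force: 60.2
```

```bash
python3 - <<'E'
from h import *
st()
for n in('wrist','side'):
    q=snap(n); P=pts(q); hsv=cv2.cvtColor(q['image'],cv2.COLOR_RGB2HSV); H,S,V=hsv[...,0],hsv[...,1],hsv[...,2]
    m=(H>4)&(H<18)&(S>110)&(V>50)&(P[...,2]>.28)&(P[...,2]<.33)&(np.abs(P[...,0]-.477)<.03)&(np.abs(P[...,1]+.307)<.08)
    p=P[m]; print(n,'handle',p.min(0).round(4),p.max(0).round(4),np.median(p,0).round(4)); r=cv2.minAreaRect(p[:,:2].astype(np.float32)*1000); print(r)
E
```

```text
22.53 tcp [0.4768, -0.3052, 0.2597] F [-1.0787, -0.638, -0.0078] T [-0.0332, 0.0434, -0.0103] w 0.020921265958921017 60.20493149757385 j [-43.9323, 14.9635, 81.0287, 0.0252, 84.0293, -47.8955]
[[-0.0691, 0.9976, 0.0], [0.9976, 0.0691, 0.0006], [0.0006, 0.0001, -1.0]]
wrist handle [ 0.4619 -0.3359  0.2963] [ 0.4874 -0.2538  0.3148] [ 0.4746 -0.2887  0.3125]
((474.59991455078125, -295.02398681640625), (22.64951515197754, 81.74549102783203), 3.8664755821228027)
side handle [ 0.4618 -0.3466  0.292 ] [ 0.4983 -0.2478  0.3276] [ 0.4739 -0.2742  0.3127]
((480.4631652832031, -295.42572021484375), (30.87216567993164, 99.89956665039062), 21.23986053466797)
```

{"op": "apply_moves", "data": {"deltas": [[[0,0,0,0,0,-0.02,255],[0,0,0,0,0,-0.05,255],[0,0,0,0,0,-0.08,255],[0,0,0,0,0,-0.11,255],[0,0,0,0,0,-0.135,255],[0,0,0,0,0,-0.155,255],[0,0,0,0,0,-0.168,255],[0,0,0,0,0,-0.176,255],[0,0,0,0,0,-0.18,255],[0,0,0,0,0,-0.181,255]]]}}

```text
time: 23.47
tool_pos: [0.477, -0.3061, 0.079]
orientation: [[-0.069, 0.998, 0.0], [0.998, 0.069, -0.0], [-0.0, 0.0, -1.0]]
contact_force: [0.7, -0.7, -0.7]
width: 0.021
finger_force: 60.4
```

{"op": "apply_moves", "data": {"deltas": [[[0,0,0,0,0,0,255],[0,0,0,0,0,-0.001,255],[0,0,0,0,0,-0.001,255]]]}}

```text
time: 23.72
tool_pos: [0.4775, -0.3071, 0.0788]
orientation: [[-0.068, 0.998, 0.002], [0.998, 0.068, -0.002], [-0.002, 0.002, -1.0]]
contact_force: [0.5, 1.9, 2.6]
width: 0.0211
finger_force: 60.6
```

It is seated with the same readings as at pick-up. Release and retreat.

{"op": "apply_moves", "data": {"deltas": [[[0,0,0,0,0,0,0],[0,0,0,0,0,0,0],[0,0,0,0,0,0,0],[0,0,0,0,0,0,0],[0,0,0,0,0,0,0],[0,0,0,0,0,0,0],[0,0,0,0,0,0.02,0],[0,0,0,0,0,0.05,0],[0,0,0,0,0,0.085,0],[0,0,0,0,0,0.12,0]]]}}

```text
time: 24.55
tool_pos: [0.4761, -0.3062, 0.1983]
orientation: [[-0.068, 0.998, -0.001], [0.998, 0.068, 0.001], [0.001, -0.001, -1.0]]
contact_force: [0.9, -1.0, -0.9]
width: 0.0853
finger_force: 0.0
```

{"op": "apply_moves", "data": {"deltas": [[[0,0,0,0,0,0.03,0],[0,0,0,0,0,0.06,0],[0,0,0,0,0,0.08,0],[0,0,0,0,0,0.08,0],[0,0,0,0,0,0.08,0]]]}}

```text
time: 24.97
tool_pos: [0.4771, -0.3071, 0.2789]
orientation: [[-0.068, 0.998, 0.002], [0.998, 0.068, -0.002], [-0.002, 0.002, -1.0]]
contact_force: [0.5, -0.2, -0.7]
width: 0.0856
finger_force: 0.0
```

```bash
python3 - <<'E'
from h import *
st(); lid(c=(.511,.281),zr=(.018,.045))
for n in('wrist','side'):
    q=snap(n,'end_%s.png'%n); P=pts(q); hsv=cv2.cvtColor(q['image'],cv2.COLOR_RGB2HSV); H,S,V=hsv[...,0],hsv[...,1],hsv[...,2]
    m=(H>4)&(H<18)&(S>110)&(V>50)&(P[...,2]>.1)&(P[...,2]<.16)&(np.abs(P[...,0]-.477)<.05)&(np.abs(P[...,1]+.307)<.1)
    p=P[m]; print(n,'handle',np.median(p,0).round(4),cv2.minAreaRect(p[:,:2].astype(np.float32)*1000))
    m=((H<6)|(H>174))&(S>120)&(np.hypot(P[...,0]-.503,P[...,1]-.024)<.1)&(P[...,2]>.114)&(P[...,2]<.126)
    if m.sum()>20: print('pot rim',cv2.minEnclosingCircle(P[m][:,:2].astype(np.float32)))
E
```

```text
24.97 tcp [0.4771, -0.3071, 0.2789] F [0.485, -0.2353, -0.7332] T [-0.0388, -0.0238, 0.0246] w 0.08556311786428808 0.0 j [-44.0267, 14.5162, 79.0081, 0.0006, 86.3022, -47.9222]
[[-0.0679, 0.9977, 0.0022], [0.9977, 0.0679, -0.0021], [-0.0022, 0.002, -1.0]]
side sx,sy,z [-0.0011  0.0006  0.0276] tilt along lid y 0.0006 1865 1978 circ [0.5089 0.2821] 0.0854
top sx,sy,z [ 0.0022 -0.005   0.0279] tilt along lid y -0.0048 1275 1759 circ [0.5099 0.2812] 0.0832
wrist few 0
wrist handle [ 0.4762 -0.306   0.1315] ((476.41021728515625, -310.131103515625), (22.469619750976562, 108.17180633544922), 2.860487699508667)
side handle [ 0.4736 -0.2924  0.1313] ((477.2456359863281, -303.8477478027344), (29.56290626525879, 107.73838806152344), 8.485666275024414)
pot rim ((0.5048277974128723, 0.025029731914401054), 0.08212283998727798)
```

The lid lies flat and centred on the trivet to within about 2 mm. The lifter is back in its cradle, the pot hasn't moved, and the gripper is clear.

```bash
python3 -c "
from bench import bot
print(bot.hand_in())"
```

```text
the job is handed in; nothing more can be done
None
```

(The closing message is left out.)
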